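# Crank a brake pad tight in the bench fixture and take the crank off

## Task

Clamp the brake pad in the steel fixture: fit the loose crank right down onto the fixture's square shaft and wind it clockwise (seen from above) by its handle until the jaws hold the pad firmly, hand-tight, not forced. Then lift the crank off and stand it back upright on its black rubber mat, leaving the pad clamped and the bearing and spark plug beside it where they are.

Things in the scene. Friction and masses are not known exactly. Their poses are not given: they have to be found in the camera images.
- crank: Loose plain-steel crank, 0.26 to 0.40 kg, 96 mm long, standing hub down on the mat. Origin: centre of the hub's underside; z up; x along the arm from hub to handle. Hub: block 40 x 40 mm, z 0 to 26 mm, with a 17 mm square socket open below, 26 mm deep, sides parallel to the crank's x and y, 2 mm chamfer at the mouth. Arm: 22 mm wide, z 26 to 34 mm.
- boss_top (a point): Centre of the top of the boss over the crank's hub, to hold it by: 30 mm along the crank's x, flats 24 mm apart across y, z 34 to 66 mm above the hub's underside; this point is at 66 mm. Axes as the crank's.
- grip_top (a point): Centre of the top of the crank's upright black handle: a round sleeve of 25 mm diameter and 45 mm height that spins freely on its pin, axis 62 mm from the hub's axis, top 80.5 mm above the hub's underside. Axes as the crank's.
- fixture: Fixed steel clamping fixture, base 250 x 96 x 30 mm. Origin: on the bench under the shaft's axis; x runs from the shaft over the moving jaw to the fixed jaw (base from x = -45 to +205 mm); z up. Grey gear housing under the shaft, 60 x 64 mm, washer on it up to z = 52 mm; jaws up to 53 mm (screw heads 57 mm). Fixed jaw's face at x = 181 mm.
- shaft_top (a point): Centre of the top of the fixture's upright 14 mm square shaft, 22 mm tall (z = 52 to 74 mm), top 2.5 mm stepped in to 11.5 mm. The square's angle about the vertical differs each time and is not measured; friction of 0.28 N m holds it. The crank goes on where the squares agree within about 12 degrees (every quarter turn); fully on, its underside is at z = 52 mm. Axes as the fixture's.
- jaw: The fixture's moving jaw, 26 x 90 x 22 mm, origin under its centre, x towards the fixed jaw. Winding the shaft clockwise (from above) moves it 3 mm per radian towards the fixed jaw; 8 to 16 mm of play must be taken up (about 0.5 to 0.9 turn). It cannot be pushed by hand and stays where it is left.
- jaw_face (a point): Centre of the moving jaw's face. How tight: running free takes 3 to 5 N at the crank's handle (tangential); once the pad is nipped the resistance climbs steadily by about 2 N per 0.1 rad, and at 8 to 12 N at the handle it is hand-tight (roughly 70 to 170 N on the pad, settling to under 100 N when let go). More than 16 N is forcing it.
- worn_pad: Loose brake pad to be clamped, about 43 x 88 x 13 mm (5 mm backing plate below, smaller lining above), 0.12 kg, lying on the fixture's bed (z = 30 mm) between the jaws with its narrow way about along the fixture's x. Origin: centre of its underside; its own x axis is turned about -0.21 rad from its narrow way. The robot need not touch it.
- mat: Fixed black rubber mat, 120 (x) x 160 (y) x 3 mm, origin under its centre: the crank's parking place. An open grey storage bin, 0.26 m tall, stands fixed behind it (from x = 0.555, between y = -0.30 and 0): keep the hand clear of it.
- race: Loose ball bearing, 52 mm diameter, 15 mm high, right of the fixture's shaft: leave alone (tape roll, second brake pad and hex key near it are fixed).
- plug: Loose spark plug, 69 x 42 x 20 mm, between mat and fixture: leave alone.

How it is judged:
On the way, in this order (a step that is already met when the one before it is completed fails the run):
1. the crank is fully down on the square shaft (horizontal distance between crank and shaft_top below 0.004 m and z of crank in the frame of shaft_top below -0.018 m and angle between crank's own z axis and vertical below 0.08 rad), for 0.2 s.
2. with the crank on the shaft, the jaw is wound up firmly against the pad (all of step 1 and contact force between jaw and worn_pad above 25 N), for 0.2 s.
At the end, for the whole second after the job is handed in: The pad is gripped between the jaws with more than 15 N on each side; the crank is off the shaft and stands upright (within 0.08 rad) and still on the rubber mat, the centre of its hub within 42 mm (x) and 62 mm (y) of the mat's centre (contact force between each of jaw, fixture and worn_pad above 15 N and x of crank in the frame of mat between -0.042 and 0.042 m and y of crank in the frame of mat between -0.062 and 0.062 m and z of crank in the frame of mat below 0.006 m and angle between crank's own z axis and vertical below 0.08 rad and linear speed of crank below 0.02 m/s); the robot touches nothing.
It fails at once if the pad is squeezed with more than 300 N: forced (contact force between jaw and worn_pad above 300 N).
It fails at once if the bearing or the spark plug is moved by more than 30 mm (distance of any of race, plug from where it was at the start of the episode above 0.03 m).
It also fails if it takes over 72 s, if anything falls off the work surface, if the arm or the gripper's body presses on something with over 40 N, if the wrist force passes 120 N, or if a joint passes its speed limit or range.

## Robot

A 7-joint arm with a two-finger parallel gripper is mounted at the origin on a cart in front of the work surface, level with it; the furniture and walls round the work are solid. World frame = base frame: x ahead of the robot, y to its left, z up, the work surface at z = 0. Lengths are in m, angles in rad, forces in N, time in s.
With the tool pointing down it reaches from about 0.4 to 0.85 m from the base axis. Payload 10.4 kg.
Tool frame: the origin (TCP) lies midway between the tips of the shut fingers; the grasp point (between the pads) lies 19 mm behind it (manip.grasp_offset is the distance from the TCP to the grasp point, in m); z points along the fingers, y is the line along which they close (so a half turn about z gives the same grasp; the last joint's range is limited). The gripper opens to 85 mm and grips with 20 to 120 N. Pads are 22 mm wide; open, the fingers measure 114 mm over their backs; the gripper's body (76 mm by 85 mm) begins 54 mm behind the grasp point. The pads swing forward as they close: fully open they stand 13 mm farther back than shut.
Start: joints at [1.213, 0.332, -0.065, 1.46, 0.022, 1.35, -0.088], TCP at [0.205, -0.59, 0.231] pointing down, gripper open.
Joint ranges: [-2.6, 2.6], [-0.5, 2.12], [-1.47, 1.34], [0.16, 2.42], [-1.27, 4.41], [0.06, 2.06], [-2.6, 2.6]. Speed limits (rad/s): [2.22, 2.22, 2.79, 2.79, 3.14, 3.14, 3.14].

## Interface

Orientations are given as a unit quaternion [x, y, z, w].
In Python, from workcell import manip, cams, readout gives the robot as it stands (manip), with the cameras (cams) and the readings (readout).
- The arm moves only by the shell command python3 jog.py 'ROWS' [FORCE]. ROWS is a JSON list of rows, 1 to 20 of them, each an object with the fields r (a list: a rotation vector rx, ry, rz in rad), xyz (a list: dx, dy, dz in m), jaw (the opening from 0.0 (shut) to 1.0 (fully open)); a field left out counts as zero (the opening has to be given); each row is the pose to reach, as a shift and turn from the pose commanded when the command began, along the tool's axes at that moment; what a row does not reach only later rows make up. A row lasts 1/8 s, in which the tool goes at most 0.0625 m and 0.188 rad, less where a joint would pass 70% of its speed; a pose out of reach is approached as far as the arm can. The fingers move at their own pace and stop on an object; FORCE is the grip in N (left out, the last holds). Time passes only in rows, so rows that do not move let the fingers close. It prints the time, the measured TCP pose, the force, the opening and the grip force at its end. Input that does not fit is refused with a message, and nothing moves.
- readout.get_obs(): the state, without advancing time (a new reading comes with each control period).
- cams.camera(name): name is "scene" or "top"; returns the picture (384x512x3 uint8, blue, green, red); there is no depth.
- cams.calibration(name): a dict with "fx", "fy", "cx", "cy" (pixels), "world_from_camera" (4x4, takes a point from camera to world coordinates). Camera axes: x right, y up, looking along -z (the intrinsics and any distortion apply to the point x, -y, -z); pixel columns grow to the right and rows downward; lengths in m; the calibration is good to about 2 mm. A picture is of the moment at which its call begins. calibration takes no time and is no camera call.
- manip.hand_in(): hands the job in; it is judged then, once.
The state is a dict: "clock": time; "joint_pos": joint angles; "joint_velocities": joint speeds; "tau": joint torques, N m; "position": TCP position; "ee_rot": TCP orientation; "ft_force": force on the tool from outside, world axes, zero at the start; "torque": the same for the moment, N m; "grip_width": opening from 0.0 (shut) to 1.0 (fully open); "grasp_force": force on a finger pad.
Only numpy, scipy, OpenCV 4.12 (cv2) and the standard library are available. Lean on these libraries where they do the work, as an engineer would, in place of code of your own. Each camera call takes 0.05 s, during which the arm holds its last target. There are 200 camera calls.

## Working session

There is one attempt and no reset: what is moved stays moved. The work goes in short steps, Python scripts to look and compute and a shell command to move; the robot and the scene stay as the last step left them, time stands still between calls to the robot, and variables do not carry over. Pictures are saved under pics/ and viewed, at most 10 in all, crops included, and the job is handed in when it is done.

```bash
ls; mkdir -p pics
python3 - <<'E'
from workcell import manip, cams, readout
import cv2, numpy as np
for n in("scene","top"):
    cv2.imwrite(f"pics/{n}0.png",cams.camera(n)); c=cams.calibration(n); print({k:(np.round(v,4).tolist()) for k,v in c.items()})
o=readout.get_obs(); print(o); print(manip.grasp_offset)
E
```

```text
jog.py
pics
workcell.py
{'fx': 494.7607, 'fy': 494.7607, 'cx': 262.3494, 'cy': 184.7918, 'world_from_camera': [[-0.8855, 0.2096, -0.4146, 0.1131], [-0.4646, -0.4086, 0.7857, 0.4471], [-0.0047, 0.8883, 0.4592, 0.5467], [0.0, 0.0, 0.0, 1.0]]}
{'fx': 384.4877, 'fy': 384.4877, 'cx': 245.7447, 'cy': 190.2257, 'world_from_camera': [[-0.0299, 0.9784, -0.2045, 0.326], [-0.9995, -0.0303, 0.0009, -0.2834], [-0.0053, 0.2044, 0.9789, 0.9316], [0.0, 0.0, 0.0, 1.0]]}
{'clock': 0.1, 'joint_pos': array([ 1.21341479,  0.3328201 , -0.06471121,  1.46087431,  0.02163333,
        1.3499537 , -0.08847324]), 'joint_velocities': array([-1.18113460e-03, -1.76003717e-03,  6.33229954e-05, -2.92720013e-03,
       -2.93709436e-04, -1.37495602e-05,  1.58220930e-03]), 'tau': array([ 1.31433284e-03, -6.26751566e+01,  4.94959415e-02, -3.92430460e+01,
        1.63897552e-02,  7.04268939e-03, -2.91222534e-05]), 'position': array([ 0.20522375, -0.5899626 ,  0.23058031]), 'ee_rot': array([ 9.86017266e-01,  1.66641801e-01, -1.58778031e-04, -6.60618716e-04]), 'ft_force': array([-0.88561713, -0.68275162,  0.00512978]), 'torque': array([ 0.04755244, -0.06295014,  0.03629408]), 'grasp_force': 0.0, 'grip_width': 0.998941813067667}
0.0187
```

View pics/scene0.png

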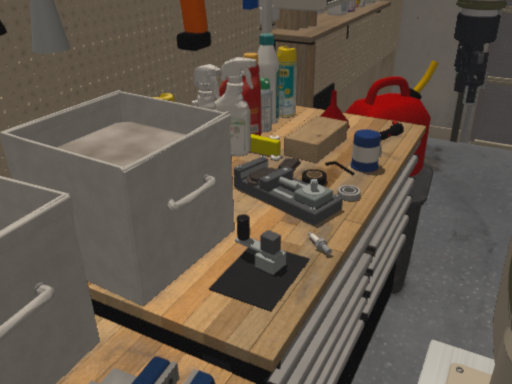

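View pics/top0.png

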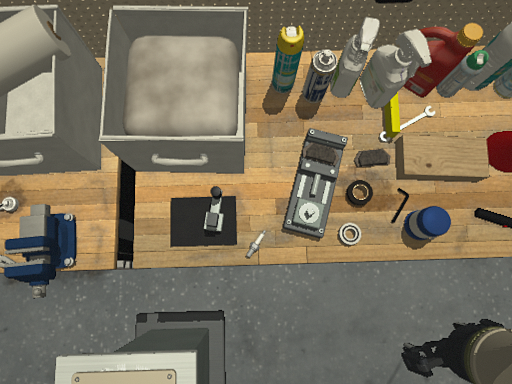

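Scene: crank on the mat at about (268,250), fixture shaft at about (315,185). Top: crank hub (213,220), handle (216,192), shaft (309,212), jaws up towards (325,140). Next, zoomed crops.

Run:
```python
import cv2, numpy as np
a=cv2.imread("pics/top0.png"); s=cv2.imread("pics/scene0.png")
r=lambda im,x,y,w,h,k:cv2.resize(im[y:y+h,x:x+w],None,fx=k,fy=k,interpolation=cv2.INTER_CUBIC)
# top crops: crank 190-240 x 180-240 ; shaft 280-340 x 180-240
t=np.hstack([r(a,185,180,60,60,6.5),r(a,280,180,60,60,6.5)])
cv2.imwrite("pics/c1.png",t)
t=np.hstack([r(s,225,205,80,80,5),r(s,280,150,80,80,5)])
cv2.imwrite("pics/c2.png",t)
```

```text
(no output)
```

View pics/c1.png

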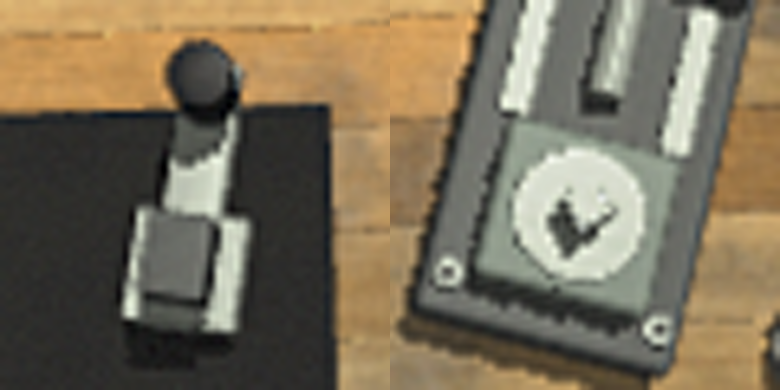

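View pics/c2.png

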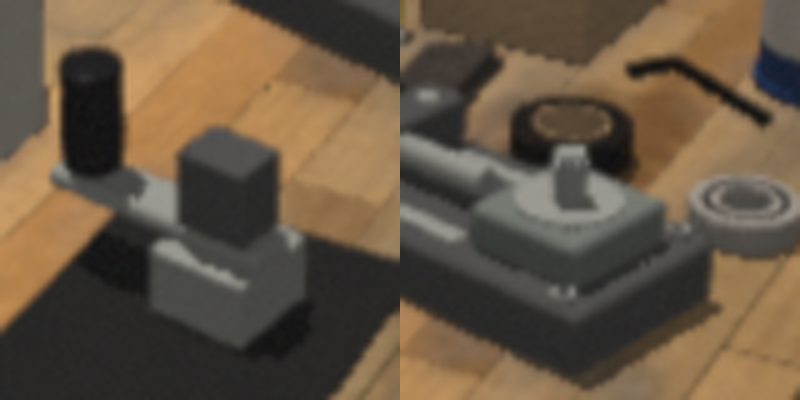

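Crank crops: boss top centre at top px ≈(212.4,218.9), scene px ≈(270.6,235.6). The shaft is small with a bright top, near top px (309,211), scene px (314,180). I need a closer look at it.

```bash
cat > h.py <<'E'
import numpy as np, cv2
from workcell import manip, cams, readout
def ray(n,u,v):
    c=cams.calibration(n); M=np.array(c["world_from_camera"])
    d=M[:3,:3]@np.array([(u-c["cx"])/c["fx"],-(v-c["cy"])/c["fy"],-1.]); return M[:3,3],d/np.linalg.norm(d)
def plane(n,u,v,z):
    o,d=ray(n,u,v); return o+d*(z-o[2])/d[2]
def tri(a,b):
    (o1,d1),(o2,d2)=ray("top",*a),ray("scene",*b)
    A=np.c_[d1,-d2]; t=np.linalg.lstsq(A,o2-o1,rcond=None)[0]
    p,q=o1+t[0]*d1,o2+t[1]*d2; return (p+q)/2,np.linalg.norm(p-q)
def proj(n,p):
    c=cams.calibration(n); M=np.array(c["world_from_camera"]); q=M[:3,:3].T@(np.array(p)-M[:3,3])
    return np.array([c["cx"]+c["fx"]*q[0]/-q[2],c["cy"]-c["fy"]*q[1]/-q[2]])
E
python3 - <<'E'
from h import *
np.set_printoptions(precision=4,suppress=True)
print("boss",tri((212.4,218.9),(270.6,235.6)))
print("grip",tri((215.8,191),(243,217)))
print("shaft",tri((309,211),(314,180.5)))
b=cv2.imread("pics/top0.png"); s=cv2.imread("pics/scene0.png")
T=np.mean([cv2.cvtColor(cams.camera("top"),6).astype(float) for _ in range(6)],0)
S=np.mean([cv2.cvtColor(cams.camera("scene"),6).astype(float) for _ in range(6)],0)
print(T[203:221,300:321].astype(int)); 
print(S[176:196,302:328].astype(int))
# washer: bright circle in top
m=((T>190)*255).astype(np.uint8); m[:195]=0;m[228:]=0;m[:,:294]=0;m[:,324:]=0
c=max(cv2.findContours(m,0,1)[0],key=cv2.contourArea);e=cv2.fitEllipse(c);print(e,plane("top",*e[0],.052))
E
```

```text
boss (array([ 0.4425, -0.207 ,  0.0676]), np.float64(0.0003015919449011605))
grip (array([ 0.5034, -0.2168,  0.0836]), np.float64(0.00011224428474499087))
shaft (array([ 0.4516, -0.4252,  0.076 ]), np.float64(0.0022913240213106793))
[[153 153 151 139 180 176 164 232 237 232 221 216 180 168 155 152 150 144
  147 131 117]
 [151 149 149 153 237 233 226 223 221 220 221 224 228 221 183 158 149 153
  156 154 147]
 [149 164 178 223 225 222 220 220 219 219 219 219 220 222 227 203 161 147
  149 152 154]
 [140 210 225 221 219 220 220 219 219 218 218 218 218 219 221 225 200 161
  148 151 153]
 [159 218 222 219 218 217 218 218 218 218 220 219 219 218 218 219 224 206
  159 149 151]
 [223 226 219 218 218 219 221 204 216 217 218 220 208 217 219 217 219 235
  175 147 152]
 [221 222 218 218 219 222 219 164 211 218 215 215 187 210 216 216 218 222
  191 153 149]
 [220 217 218 219 223 217 169 207 221 217 215 214 233 213 214 216 216 216
  231 170 147]
 [223 215 215 218 227 165  58 118 215 221 215 214 215 183 188 212 214 214
  221 155 144]
 [220 214 216 222 213 154  71 110 210 223 218 222 209 215 140 200 
[... 2345 characters left out ...]
 152 151 144 122 119 118]
 [118 121 141 150 152 153 153 152 148 127  88  81  82  81  81  80  90 121
  148 152 151 145 125 119 119 118]
 [118 112 112 133 147 150 151 151 151 145 132 130 130 131 131 131 132 137
  149 149 144 126 111 117 117 111]
 [116 115 109 112 113 124 140 144 147 146 147 147 147 147 147 147 147 148
  144 126 113 115 113 111 104  95]
 [107 111 113 113 109 113 116 111 121 126 132 133 131 130 129 128 122 114
  117 111 108 109 104  95  85  76]
 [ 89  97 105 109 113 115 113 110 114 115 111 102 108 101 111 113 114 110
  112 110 104  96  86  76  67  62]]
((308.7807312011719, 212.44981384277344), (18.732030868530273, 19.410770416259766), 127.5251693725586) [ 0.4529 -0.4281  0.052 ]
```

Run:
```python
from h import *
np.set_printoptions(precision=4,suppress=True)
z=.0715
L=np.array([plane("top",u,v,z)[:2] for u,v in [(307.4,211),(307.5,212),(308.1,213),(308.45,214),(309,215)]])
R=np.array([plane("top",u,v,z)[:2] for u,v in [(309,214.8),(310,214),(311,213.6),(312,213),(313,212.5),(314,211.9)]])
for P in(L,R):
    d=np.linalg.svd(P-P.mean(0))[2][0]; print("edge deg",np.degrees(np.arctan2(d[1],d[0]))%90, P[0],P[-1])
print("face-on in scene:",[proj("scene",(.4529,-.4281,h)) for h in(.052,.074)],"top",[proj("top",(.4529,-.4281,h)) for h in(.052,.074)])
T=cv2.imread("pics/top0.png"); m=cv2.inRange(T,(0,0,0),(60,60,60)); m[:190]=0;m[255:]=0;m[:,:160]=0;m[:,245:]=0
k=max(cv2.findContours(cv2.morphologyEx(m,3,np.ones((9,9))),0,1)[0],key=cv2.contourArea)
b=cv2.boxPoints(cv2.minAreaRect(k)); print(b); q=np.array([plane("top",u,v,.003) for u,v in b]); print(q,q.mean(0))
```

```text
edge deg 19.073436105773567 [ 0.4535 -0.422 ] [ 0.4443 -0.425 ]
edge deg 27.299407401072465 [ 0.4448 -0.425 ] [ 0.451  -0.4367]
face-on in scene: [array([312.9555, 189.7926]), array([313.3952, 180.5931])] top [array([308.7905, 212.4645]), array([310.3076, 211.02  ])]
[[171. 190.]
 [236. 190.]
 [236. 245.]
 [171. 245.]]
[[ 0.5263 -0.0998  0.003 ]
 [ 0.5213 -0.2603  0.003 ]
 [ 0.3867 -0.257   0.003 ]
 [ 0.3914 -0.1011  0.003 ]] [ 0.4565 -0.1796  0.003 ]
```

```bash
cat > go.py <<'E'
# go.py x y z [closing-heading deg]: tool-frame move to that TCP pose, tool kept vertical
import sys; from h import *
from scipy.spatial.transform import Rotation as R
a=list(map(float,sys.argv[1:])); o=readout.get_obs(); r=R.from_quat(o["ee_rot"])
d=r.inv().apply(np.array(a[:3])-o["position"])
y=r.as_matrix()[:,1]; h=np.degrees(np.arctan2(y[1],y[0]))
h2=h if len(a)<4 else h+((a[3]-h+90)%180-90)
g=np.radians(h2); Y=np.array([np.cos(g),np.sin(g),0]); Z=np.array([0,0,-1.]); X=np.cross(Y,Z)
rv=(r.inv()*R.from_matrix(np.c_[X,Y,Z])).as_rotvec()
print("clk",o["clock"],"heading",h.round(1),"->",round(h2,1),"rot",rv.round(3),"d",d.round(4),"j7",o["joint_pos"][6].round(2),"F",o["ft_force"].round(1))
E
python3 go.py .4425 -.207 .15 -99.1
```

```text
clk 0.7 heading -70.8 -> -99.1 rot [ 0.    -0.     0.494] d [ 0.3499 -0.2841  0.0813] j7 -0.09 F [-0.2 -0.8 -0.5]
```

```bash
python3 jog.py '[{"r": [0,0,0.16],"xyz": [0.05,-0.04,0],"jaw": 1},{"r": [0,0,0.32],"xyz": [0.1,-0.08,0],"jaw": 1},{"r": [0,0,0.494],"xyz": [0.14,-0.115,0],"jaw": 1},{"r": [0,0,0.494],"xyz": [0.185,-0.15,0.01],"jaw": 1},{"r": [0,0,0.494],"xyz": [0.23,-0.187,0.02],"jaw": 1},{"r": [0,0,0.494],"xyz": [0.28,-0.227,0.04],"jaw": 1},{"r": [0,0,0.494],"xyz": [0.32,-0.26,0.06],"jaw": 1},{"r": [0,0,0.494],"xyz": [0.35,-0.284,0.081],"jaw": 1},{"r": [0,0,0.494],"xyz": [0.35,-0.284,0.081],"jaw": 1},{"r": [0,0,0.494],"xyz": [0.35,-0.284,0.081],"jaw": 1}]' 60; python3 go.py .4425 -.207 .036 -99.1
```

```text
clock: 1.95
position: [0.4425, -0.2078, 0.1506]
ee_rot: [0.997, -0.08, 0.0, 0.0]
ft_force: [0.0, 0.1, 0.8]
grip_width: 0.999
grasp_force: 0.0
clk 1.95 heading -99.1 -> -99.1 rot [ 0.001 -0.    -0.001] d [-1.000e-04 -9.000e-04  1.146e-01] j7 -1.42 F [0.  0.1 0.8]
```

```bash
python3 jog.py '[{"xyz": [0,0,0.04],"jaw": 1},{"xyz": [0,0,0.08],"jaw": 1},{"xyz": [0,-0.001,0.1],"jaw": 1},{"xyz": [0,-0.001,0.114],"jaw": 1},{"xyz": [0,-0.001,0.114],"jaw": 0},{"xyz": [0,-0.001,0.114],"jaw": 0},{"xyz": [0,-0.001,0.114],"jaw": 0},{"xyz": [0,-0.001,0.114],"jaw": 0},{"xyz": [0,-0.001,0.114],"jaw": 0},{"xyz": [0,-0.001,0.114],"jaw": 0}]' 70; python3 go.py .4425 -.207 .15 -99.1
```

```text
clock: 3.2
position: [0.4434, -0.2064, 0.0372]
ee_rot: [0.997, -0.08, 0.001, 0.0]
ft_force: [-0.2, 1.3, 6.6]
grip_width: 0.27
grasp_force: 69.4
clk 3.2 heading -99.1 -> -99.1 rot [ 0.001 -0.001 -0.   ] d [-0.0006  0.0008 -0.1128] j7 -1.49 F [-0.2  1.3  6.6]
```

```bash
python3 jog.py '[{"xyz": [0,0,-0.03],"jaw": 0},{"xyz": [0,0,-0.07],"jaw": 0},{"xyz": [0,0,-0.113],"jaw": 0},{"xyz": [0,0,-0.113],"jaw": 0},{"xyz": [0,0,-0.113],"jaw": 0}]'; python3 go.py .453 -.428 .15 -66
python3 - <<'E'
from h import *
r=lambda im,x,y,w,h,k:cv2.resize(im[y:y+h,x:x+w],None,fx=k,fy=k,interpolation=cv2.INTER_CUBIC)
cv2.imwrite("pics/l.png",np.hstack([r(cams.camera("top"),180,160,80,100,5),r(cams.camera("scene"),225,160,80,100,5)]))
E
```

```text
clock: 3.82
position: [0.4422, -0.2059, 0.1484]
ee_rot: [0.997, -0.079, -0.001, -0.0]
ft_force: [0.8, 0.3, -2.9]
grip_width: 0.267
grasp_force: 69.5
clk 3.825 heading -99.1 -> -66.0 rot [-0.     0.001 -0.578] d [ 0.0459  0.2176 -0.0016] j7 -1.43 F [ 0.8  0.3 -2.9]
```

View pics/l.png

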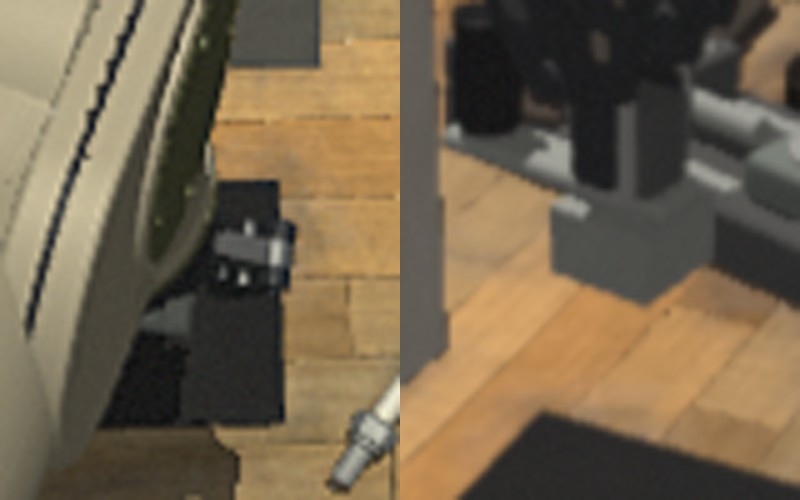

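Lifted: crank hangs level; hub's underside corners in scene at about (255,213.6), (274,220.4), (287.4,212.4). I'll check where the hub sits in the hand.

Run:
```python
from h import *
np.set_printoptions(precision=4,suppress=True)
P=[plane("scene",u,v,.1144)[:2] for u,v in [(255.2,213.3),(273.8,220),(287.2,212)]]
print(P,(P[0]+P[2])/2); print([np.degrees(np.arctan2(*(P[i+1]-P[i])[::-1]))%90 for i in(0,1)],[np.linalg.norm(P[i+1]-P[i]) for i in(0,1)])
```

```text
[array([ 0.4649, -0.1929]), array([ 0.4268, -0.1878]), array([ 0.4181, -0.2219])] [ 0.4415 -0.2074]
[np.float64(82.40827571235971), np.float64(75.64264212502468)] [np.float64(0.03845180644796567), np.float64(0.03520415959135747)]
```

```bash
python3 jog.py '[{"r": [0,0,-0.15],"xyz": [0.01,0.045,0],"jaw": 0},{"r": [0,0,-0.3],"xyz": [0.02,0.09,0],"jaw": 0},{"r": [0,0,-0.45],"xyz": [0.03,0.135,0],"jaw": 0},{"r": [0,0,-0.578],"xyz": [0.04,0.18,0],"jaw": 0},{"r": [0,0,-0.578],"xyz": [0.046,0.217,0],"jaw": 0},{"r": [0,0,-0.578],"xyz": [0.046,0.217,0.01],"jaw": 0},{"r": [0,0,-0.578],"xyz": [0.046,0.217,0.01],"jaw": 0},{"r": [0,0,-0.578],"xyz": [0.046,0.217,0.01],"jaw": 0}]'; python3 go.py .4535 -.4272 .112 -66;  python3 - <<'E'
from h import *
r=lambda im,x,y,w,h,k:cv2.resize(im[y:y+h,x:x+w],None,fx=k,fy=k,interpolation=cv2.INTER_CUBIC)
cv2.imwrite("pics/s.png",np.hstack([r(cams.camera("top"),270,160,80,100,5),r(cams.camera("scene"),275,130,80,100,5)]))
E
```

```text
clock: 4.92
position: [0.4542, -0.4263, 0.139]
ee_rot: [0.978, 0.209, -0.0, -0.0]
ft_force: [0.1, -0.1, -2.3]
grip_width: 0.272
grasp_force: 69.6
clk 4.925 heading -65.9 -> -66.0 rot [-0.001 -0.     0.002] d [-0.001   0.0006  0.027 ] j7 -0.55 F [ 0.1 -0.1 -2.3]
```

View pics/s.png

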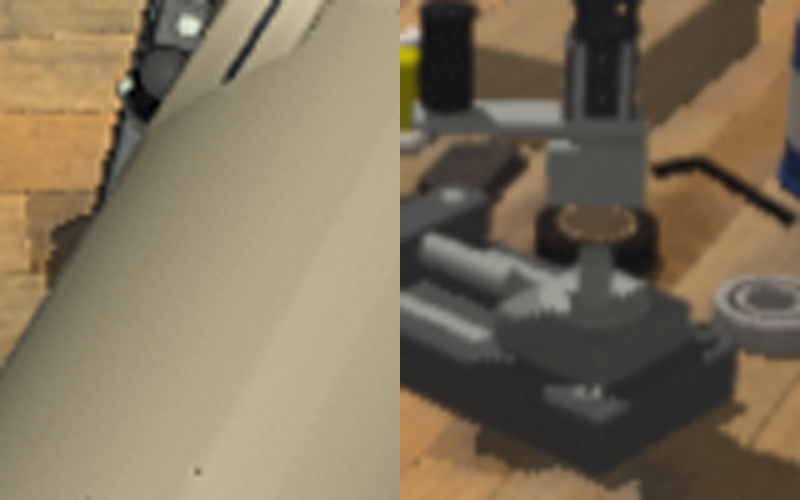

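Hub's lower edge spans crop x 548–643 (centre 595.5), shaft centre at 596, both seen face-on: aligned. Lowering.

```bash
python3 jog.py '[{"xyz": [-0.001,0.0006,0.015],"jaw": 0},{"xyz": [-0.001,0.0006,0.028],"jaw": 0},{"xyz": [-0.001,0.0006,0.033],"jaw": 0},{"xyz": [-0.001,0.0006,0.037],"jaw": 0},{"xyz": [-0.001,0.0006,0.037],"jaw": 0}]'; python3 go.py .4535 -.4272 .086 -66
```

```text
clock: 5.65
position: [0.4532, -0.4286, 0.1022]
ee_rot: [0.978, 0.208, -0.0, -0.0]
ft_force: [0.3, 0.5, -2.5]
grip_width: 0.27
grasp_force: 69.6
clk 5.65 heading -66.0 -> -66.0 rot [-0.  0. -0.] d [ 0.0009 -0.0011  0.0162] j7 -0.56 F [ 0.3  0.5 -2.5]
```

```bash
python3 jog.py '[{"xyz": [0,0,0.006],"jaw": 0},{"xyz": [0,0,0.012],"jaw": 0},{"xyz": [0,0,0.0155],"jaw": 0},{"xyz": [0,0,0.0165],"jaw": 0},{"xyz": [0,0,0.0165],"jaw": 0}]'; python3 go.py .4535 -.4272 .086 -66
```

```text
clock: 6.28
position: [0.4531, -0.4286, 0.0864]
ee_rot: [0.978, 0.208, 0.0, 0.0]
ft_force: [-2.6, 2.1, 4.7]
grip_width: 0.271
grasp_force: 70.6
clk 6.275 heading -66.0 -> -66.0 rot [ 0.  0. -0.] d [ 0.0009 -0.0012  0.0004] j7 -0.56 F [-2.6  2.1  4.7]
```

```bash
python3 jog.py '[{"jaw": 1},{"jaw": 1},{"jaw": 1},{"xyz": [0,0,-0.035],"jaw": 1},{"xyz": [0,0,-0.08],"jaw": 0.6},{"xyz": [0.031,0,-0.08],"jaw": 0.6},{"xyz": [0.062,0,-0.08],"jaw": 0.6},{"xyz": [0.062,0,-0.08],"jaw": 0.6}]'; python3 go.py .5097 -.4034 .093 -66;  python3 - <<'E'
from h import *
r=lambda im,x,y,w,h,k:cv2.resize(im[y:y+h,x:x+w],None,fx=k,fy=k,interpolation=cv2.INTER_CUBIC)
cv2.imwrite("pics/t.png",r(cams.camera("scene"),260,110,100,100,5))
E
```

```text
clock: 7.28
position: [0.5122, -0.4011, 0.1657]
ee_rot: [0.978, 0.21, 0.001, -0.0]
ft_force: [-0.2, -0.5, -0.5]
grip_width: 0.601
grasp_force: 0.0
clk 7.275 heading -65.8 -> -66.0 rot [-0.001 -0.002  0.004] d [-0.0033  0.0011  0.0727] j7 -0.64 F [-0.2 -0.5 -0.5]
```

View pics/t.png

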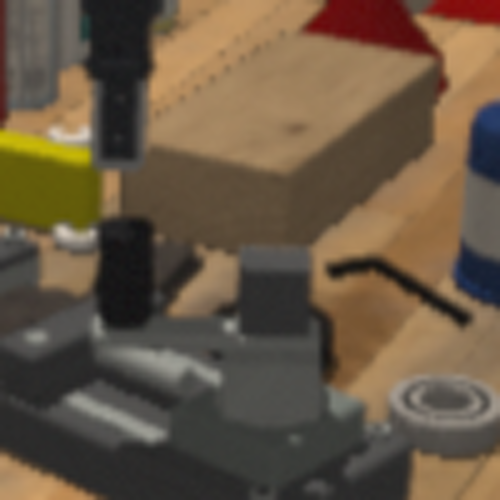

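The crank is seated, boss top at crop (275,258), handle top centre at about (126,226), with the fingers above the handle.

```bash
python3 - <<'E'
from h import *
print(plane("scene",260+126/5-.4,110+226/5-.4,.1325), plane("scene",260+275/5-.4,110+259/5-.4,.118))
E
python3 jog.py '[{"xyz": [-0.0033,0.001,0.04],"jaw": 0.6},{"xyz": [-0.0033,0.001,0.073],"jaw": 0.6},{"xyz": [-0.0033,0.001,0.073],"jaw": 0},{"xyz": [-0.0033,0.001,0.073],"jaw": 0},{"xyz": [-0.0033,0.001,0.073],"jaw": 0},{"xyz": [-0.0033,0.001,0.073],"jaw": 0}]' 50; python3 go.py .5097 -.4034 .093 -66
```

```text
[ 0.5084889  -0.40221793  0.1325    ] [ 0.45282217 -0.42953582  0.118     ]
clock: 8.07
position: [0.5073, -0.406, 0.0938]
ee_rot: [0.978, 0.208, 0.0, 0.001]
ft_force: [-0.4, 0.0, -2.0]
grip_width: 0.269
grasp_force: 49.2
clk 8.075 heading -66.0 -> -66.0 rot [ 0.001 -0.    -0.   ] d [ 0.0032 -0.0014  0.0008] j7 -0.65 F [-0.4  0.  -2. ]
```

```bash
python3 jog.py '[{"xyz": [-0.0007,0.0093,0],"jaw": 0},{"xyz": [-0.0028,0.0183,0],"jaw": 0},{"xyz": [-0.0062,0.027,0],"jaw": 0},{"xyz": [-0.0108,0.035,0],"jaw": 0},{"xyz": [-0.0166,0.0423,0],"jaw": 0},{"xyz": [-0.0235,0.0486,0],"jaw": 0},{"xyz": [-0.0312,0.0538,0],"jaw": 0},{"xyz": [-0.0395,0.0578,0],"jaw": 0},{"xyz": [-0.0576,0.0618,0],"jaw": 0},{"xyz": [-0.0761,0.0604,0],"jaw": 0},{"xyz": [-0.0933,0.0535,0],"jaw": 0},{"xyz": [-0.0933,0.0535,0],"jaw": 0}]'; python3 go.py .5097 -.4034 .093 -66
```

```text
clock: 9.57
position: [0.444, -0.4927, 0.0932]
ee_rot: [0.978, 0.208, 0.001, 0.0]
ft_force: [-0.4, 1.2, -0.2]
grip_width: 0.27
grasp_force: 50.4
clk 9.575 heading -66.0 -> -66.0 rot [ 0.    -0.001 -0.001] d [ 0.0964 -0.0549  0.0003] j7 -0.48 F [-0.4  1.2 -0.2]
```

```bash
cat > f.py <<'E'
from h import *
o=readout.get_obs(); p=o["position"][:2]-np.array([.4505,-.4306]); a=np.arctan2(p[1],p[0]); t=np.array([np.sin(a),-np.cos(a)])
print("clk",o["clock"],"ang from start",round((np.radians(24)-a)%(2*np.pi),3),"r",np.linalg.norm(p).round(4),"Ftan",round(float(-o["ft_force"][:2]@t),2),"Frad",round(float(o["ft_force"][:2]@p/np.linalg.norm(p)),2),o["ft_force"].round(1))
E
python3 jog.py '[{"xyz": [-0.01,-0.0073,0],"jaw": 0},{"xyz": [-0.0184,-0.0164,0],"jaw": 0}]'|tail -0;python3 f.py; python3 jog.py '[{"xyz": [-0.0064,-0.0106,0],"jaw": 0},{"xyz": [-0.0105,-0.0223,0],"jaw": 0},{"xyz": [-0.0117,-0.0284,0],"jaw": 0}]'|tail -0; python3 f.py
```

```text
clk 9.825 ang from start 2.462 r 0.0626 Ftan 6.23 Frad 1.98 [ 4.6 -4.6 -2.5]
clk 10.2 ang from start 2.971 r 0.063 Ftan 5.04 Frad 2.0 [ 1.1 -5.3 -1.2]Exception ignored on flushing sys.stdout:
BrokenPipeError: [Errno 32] Broken pipe
Exception ignored on flushing sys.stdout:
BrokenPipeError: [Errno 32] Broken pipe
```

```bash
python3 jog.py '[{"xyz": [-0.0006,-0.0092,0],"jaw": 0},{"xyz": [0.0002,-0.0185,0],"jaw": 0}]'>/dev/null;python3 f.py; python3 jog.py '[{"xyz": [0.0021,-0.009,0],"jaw": 0},{"xyz": [0.0056,-0.0176,0],"jaw": 0}]'>/dev/null; python3 f.py
```

```text
clk 10.45 ang from start 3.261 r 0.0631 Ftan 5.69 Frad 3.25 [-1.4 -6.4 -0.5]
clk 10.7 ang from start 3.556 r 0.0632 Ftan 6.32 Frad 5.06 [-5.  -6.3  1.1]
```

```bash
python3 jog.py '[{"xyz": [0.0047,-0.008,0],"jaw": 0},{"xyz": [0.0106,-0.0152,0],"jaw": 0}]'>/dev/null;python3 f.py; python3 jog.py '[{"xyz": [0.0069,-0.0063,0],"jaw": 0},{"xyz": [0.0146,-0.0114,0],"jaw": 0}]'>/dev/null; python3 f.py
```

```text
clk 10.95 ang from start 3.855 r 0.0631 Ftan 5.92 Frad 6.12 [-7.6 -3.9  4.8]
clk 11.2 ang from start 4.162 r 0.0629 Ftan 6.2 Frad 8.5 [-10.5  -0.3   7. ]
```

```bash
python3 jog.py '[{"xyz": [0.0081,-0.0053,-0.001],"jaw": 0},{"xyz": [0.0169,-0.0081,-0.001],"jaw": 0}]'>/dev/null;python3 f.py; python3 jog.py '[{"xyz": [0.0092,-0.0013,0],"jaw": 0},{"xyz": [0.0186,-0.0013,0],"jaw": 0}]'>/dev/null; python3 f.py
```

```text
clk 11.45 ang from start 4.474 r 0.0627 Ftan 5.85 Frad -4.11 [-2.1 -6.8 -4.7]
clk 11.7 ang from start 4.77 r 0.0624 Ftan 5.61 Frad -3.92 [-3.9 -5.7 -4.3]
```

```bash
python3 jog.py '[{"xyz": [0.0092,0.0015,0],"jaw": 0},{"xyz": [0.018,0.0044,0],"jaw": 0}]'>/dev/null;python3 f.py; python3 jog.py '[{"xyz": [0.0056,0.0026,0],"jaw": 0},{"xyz": [0.011,0.0058,0],"jaw": 0}]'>/dev/null; python3 f.py
```

```text
clk 11.95 ang from start 5.066 r 0.0621 Ftan 5.16 Frad -4.26 [-4.9 -4.6 -2.9]
clk 12.2 ang from start 5.266 r 0.0618 Ftan 4.71 Frad -3.59 [-5.2 -2.9 -2. ]
```

```bash
python3 jog.py '[{"xyz": [0.005,0.0037,0],"jaw": 0},{"xyz": [0.0095,0.0079,0],"jaw": 0}]'>/dev/null;python3 f.py; python3 jog.py '[{"xyz": [0.0042,0.0046,0],"jaw": 0},{"xyz": [0.0078,0.0096,0],"jaw": 0}]'>/dev/null; python3 f.py
```

```text
clk 12.45 ang from start 5.464 r 0.0616 Ftan 4.46 Frad -3.64 [-5.4 -2.  -2.2]
clk 12.7 ang from start 5.663 r 0.0614 Ftan 6.11 Frad -2.88 [-6.7  0.6 -1.5]
```

```bash
python3 jog.py '[{"xyz": [0.0032,0.0053,0],"jaw": 0},{"xyz": [0.0032,0.0053,0],"jaw": 0}]'>/dev/null;python3 f.py; python3 jog.py '[{"xyz": [0.0026,0.0056,0],"jaw": 0},{"xyz": [0.0026,0.0056,0],"jaw": 0}]'>/dev/null; python3 f.py
```

```text
clk 12.95 ang from start 5.771 r 0.0612 Ftan 3.09 Frad -3.84 [-4.8 -1.2 -1.6]
clk 13.2 ang from start 5.869 r 0.0611 Ftan 3.29 Frad -4.72 [-5.6 -1.3 -1. ]
```

```bash
python3 jog.py '[{"xyz": [0.002,0.0059,0],"jaw": 0},{"xyz": [0.002,0.0059,0],"jaw": 0}]'>/dev/null;python3 f.py; python3 jog.py '[{"xyz": [0.0015,0.006,0],"jaw": 0},{"xyz": [0.0015,0.006,0],"jaw": 0}]'>/dev/null; python3 f.py
```

```text
clk 13.45 ang from start 5.965 r 0.0611 Ftan 4.11 Frad -3.92 [-5.7  0.4 -0.9]
clk 13.7 ang from start 6.058 r 0.0611 Ftan 6.48 Frad -4.87 [-7.8  2.3 -0.3]
```

```bash
python3 jog.py '[{"xyz": [0.0008,0.0061,0],"jaw": 0},{"xyz": [0.0008,0.0061,0],"jaw": 0}]'>/dev/null;python3 f.py; python3 jog.py '[{"xyz": [0.0002,0.0045,0],"jaw": 0},{"xyz": [0.0002,0.0045,0],"jaw": 0}]'>/dev/null; python3 f.py
```

```text
clk 13.95 ang from start 6.149 r 0.0611 Ftan 7.89 Frad -4.23 [-7.7  4.5 -0.7]
clk 14.2 ang from start 6.214 r 0.0611 Ftan 8.85 Frad -4.63 [-8.2  5.6  1.2]
```

```bash
python3 jog.py '[{"xyz": [0,0.0045,0],"jaw": 0},{"xyz": [0,0.0045,0],"jaw": 0},{"xyz": [0,0.0045,0],"jaw": 0},{"xyz": [0,0.0045,0],"jaw": 0}]'>/dev/null;python3 f.py; python3 go.py .453 -.4286 .093
```

```text
clk 14.7 ang from start 6.28 r 0.0611 Ftan 10.59 Frad -5.26 [-9.1  7.5  1.5]
clk 14.7 heading -66.0 -> -66.0 rot [-0.006  0.003  0.   ] d [-0.058  -0.0007 -0.    ] j7 -0.66 F [-9.1  7.5  1.5]
```

```bash
python3 jog.py '[{"xyz": [0,0.002,0],"jaw": 0.55},{"xyz": [0,0.001,0],"jaw": 0.55},{"jaw": 0.55},{"xyz": [0.002,0,-0.03],"jaw": 0.55},{"xyz": [0.002,0,-0.08],"jaw": 0.6},{"xyz": [0.03,0,-0.12],"jaw": 0.6},{"xyz": [0.03,0,-0.12],"jaw": 0.6}]'
python3 - <<'E'
from h import *
r=lambda im,x,y,w,h,k:cv2.resize(im[y:y+h,x:x+w],None,fx=k,fy=k,interpolation=cv2.INTER_CUBIC)
cv2.imwrite("pics/u.png",np.hstack([r(cams.camera("top"),280,150,80,100,5),r(cams.camera("scene"),260,110,80,100,5)]))
E
```

```text
clock: 15.58
position: [0.5388, -0.3945, 0.2182]
ee_rot: [0.978, 0.209, 0.003, 0.002]
ft_force: [-0.2, 0.6, -0.6]
grip_width: 0.596
grasp_force: 0.0
```

View pics/u.png

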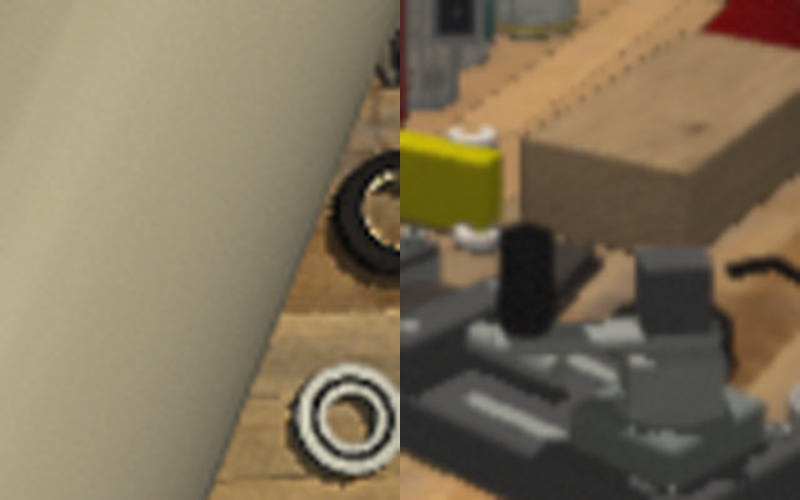

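Crank still upright on the shaft: handle top at crop (527,233), boss top at (674,257).

```bash
python3 - <<'E'
from h import *
g=plane("scene",260+127/5-.4,110+233/5-.4,.1325); b=plane("scene",260+274/5-.4,110+258/5-.4,.118)
print(g,b,np.degrees(np.arctan2(*(g-b)[1::-1])),np.linalg.norm((g-b)[:2]))
E
python3 go.py .453 -.4286 .165 -70
```

```text
[ 0.50508571 -0.39599899  0.1325    ] [ 0.45357089 -0.43027093  0.118     ] 33.6351513440132 0.06187360322807769
clk 15.675 heading -66.0 -> -70.0 rot [ 0.001 -0.     0.07 ] d [-0.0887 -0.0034  0.0488] j7 -0.68 F [-1.4 -0.2 -0.6]
```

```bash
python3 jog.py '[{"xyz": [-0.045,-0.002,0],"jaw": 1},{"r": [0,0,-0.14],"xyz": [-0.089,-0.0028,0.03],"jaw": 1},{"r": [0,0,-0.14],"xyz": [-0.089,-0.0028,0.049],"jaw": 1},{"r": [0,0,-0.14],"xyz": [-0.089,-0.0028,0.049],"jaw": 1},{"r": [0,0,-0.14],"xyz": [-0.089,-0.0028,0.049],"jaw": 1}]'>/dev/null; python3 go.py .4532 -.4290 .087 -58
```

```text
clk 16.3 heading -57.9 -> -58.0 rot [ 0.    -0.001  0.001] d [-0.0008 -0.      0.0782] j7 -0.42 F [0.4 0.3 0.3]
```

```bash
python3 jog.py '[{"xyz": [-0.0005,0,0.04],"jaw": 1},{"xyz": [-0.0005,0,0.065],"jaw": 1},{"xyz": [-0.0005,0,0.077],"jaw": 1},{"xyz": [-0.0005,0,0.077],"jaw": 1},{"xyz": [-0.0005,0,0.077],"jaw": 0},{"xyz": [-0.0005,0,0.077],"jaw": 0},{"xyz": [-0.0005,0,0.077],"jaw": 0},{"xyz": [-0.0005,0,0.077],"jaw": 0},{"xyz": [-0.0005,0,0.077],"jaw": 0}]' 60
python3 - <<'E'
from workcell import manip, cams, readout; o=readout.get_obs(); print(o["ft_force"],o["torque"])
E
```

```text
clock: 17.42
position: [0.4524, -0.4296, 0.0883]
ee_rot: [0.961, 0.276, 0.0, 0.0]
ft_force: [-0.9, 1.4, 4.9]
grip_width: 0.27
grasp_force: 59.6
[-0.94279334  1.35787757  4.93639914] [0.14948728 0.27483444 0.30094408]
```

Gripped squarely. Lifting straight up.

```bash
python3 jog.py '[{"xyz": [0,0,-0.01],"jaw": 0},{"xyz": [0,0,-0.02],"jaw": 0},{"xyz": [0,0,-0.035],"jaw": 0},{"xyz": [0,0,-0.06],"jaw": 0},{"xyz": [0,0,-0.06],"jaw": 0}]'; python3 go.py .4435 -.195 .145 -90
```

```text
clock: 18.05
position: [0.4533, -0.4302, 0.1501]
ee_rot: [0.961, 0.276, 0.001, 0.002]
ft_force: [0.4, 0.5, -2.9]
grip_width: 0.271
grasp_force: 65.6
clk 18.05 heading -58.0 -> -90.0 rot [ 0.003 -0.002  0.559] d [ 0.1164 -0.2046  0.0045] j7 -0.42 F [ 0.4  0.5 -2.9]
```

```bash
python3 jog.py '[{"r": [0,0,0.1],"xyz": [0.023,-0.041,0],"jaw": 0},{"r": [0,0,0.25],"xyz": [0.046,-0.082,0],"jaw": 0},{"r": [0,0,0.4],"xyz": [0.07,-0.123,0],"jaw": 0},{"r": [0,0,0.559],"xyz": [0.093,-0.164,0],"jaw": 0},{"r": [0,0,0.559],"xyz": [0.116,-0.2046,0.02],"jaw": 0},{"r": [0,0,0.559],"xyz": [0.116,-0.2046,0.06],"jaw": 0},{"r": [0,0,0.559],"xyz": [0.116,-0.2046,0.09],"jaw": 0},{"r": [0,0,0.559],"xyz": [0.116,-0.2046,0.1],"jaw": 0},{"r": [0,0,0.559],"xyz": [0.116,-0.2046,0.1],"jaw": 0}]'; python3 go.py .4435 -.195 .0393 -90
```

```text
clock: 19.18
position: [0.4419, -0.1944, 0.0476]
ee_rot: [1.0, -0.0, -0.0, -0.0]
ft_force: [-0.4, 0.1, -0.9]
grip_width: 0.268
grasp_force: 65.4
clk 19.175 heading -90.0 -> -90.0 rot [-0.001  0.001 -0.   ] d [0.0016 0.0006 0.0083] j7 -1.35 F [-0.4  0.1 -0.9]
```

```bash
python3 jog.py '[{"xyz": [0,0,0.005],"jaw": 0},{"xyz": [0,0,0.009],"jaw": 0},{"xyz": [0,0,0.0095],"jaw": 0},{"xyz": [0,0,0.0095],"jaw": 0}]'; python3 jog.py '[{"jaw": 1},{"jaw": 1},{"jaw": 1},{"jaw": 1},{"xyz": [0,0,-0.05],"jaw": 1},{"xyz": [0,0,-0.1],"jaw": 1},{"xyz": [-0.04,0.03,-0.14],"jaw": 1},{"xyz": [-0.09,0.08,-0.16],"jaw": 1},{"xyz": [-0.12,0.12,-0.16],"jaw": 1},{"xyz": [-0.14,0.16,-0.16],"jaw": 1},{"xyz": [-0.14,0.2,-0.16],"jaw": 1},{"xyz": [-0.14,0.24,-0.16],"jaw": 1},{"xyz": [-0.14,0.28,-0.16],"jaw": 1},{"xyz": [-0.14,0.28,-0.16],"jaw": 1}]'
python3 - <<'E'
from h import *
r=lambda im,x,y,w,h,k:cv2.resize(im[y:y+h,x:x+w],None,fx=k,fy=k,interpolation=cv2.INTER_CUBIC)
cv2.imwrite("pics/z.png",np.hstack([r(cams.camera("top"),160,120,220,140,2),r(cams.camera("scene"),215,140,140,140,2.4)[:280]]))
E
```

```text
clock: 19.68
position: [0.4427, -0.1949, 0.0393]
ee_rot: [1.0, -0.0, 0.001, 0.0]
ft_force: [-2.2, 1.0, 6.1]
grip_width: 0.276
grasp_force: 66.9
clock: 21.42
position: [0.301, -0.4767, 0.1975]
ee_rot: [1.0, -0.002, -0.0, -0.0]
ft_force: [0.3, 1.3, 0.4]
grip_width: 1.001
grasp_force: 0.0
```

View pics/z.png

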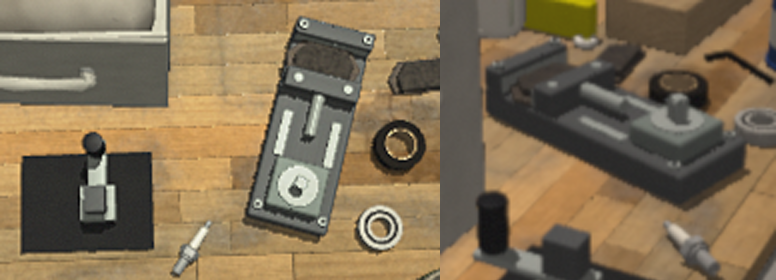

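The crank stands on the mat (hub at crop (97,205)), the jaw is tight against the pad at (325,65), and the plug and bearing have not moved. Handing in.

```bash
python3 -c "
from workcell import manip, cams, readout
print(manip.hand_in())"
```

```text
the job is handed in; nothing more can be done
None
```

I clamped the pad to about 10.6 N at the handle, stood the crank back upright on the mat and handed the job in at about 21 s; the bearing and spark plug look unmoved in the last picture, and no verdict was returned.

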